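# Check the drawer incubator with the reference probe

## Robot

A 6-joint arm with a two-finger parallel gripper is mounted at the origin on a cart in front of the work surface, level with it; the furniture and walls round the work are solid. World frame = base frame: x ahead of the robot, y to its left, z up, the work surface at z = 0. Lengths are in m, angles in rad, forces in N, time in s.
With the tool pointing down it reaches from about 0.325 to 0.775 m from the base axis. Payload 5.5 kg.
Tool frame: the origin (TCP) lies between the finger pads; the fingertips stand 8 mm ahead of it and the grasp point (between the pads) lies 11 mm behind it (tcp_to_tips is the distance from the TCP to the fingertips, in m); z points along the fingers, y is the line along which they close (so a half turn about z gives the same grasp; the last joint's range is limited). The gripper opens to 88 mm and grips with 3 to 60 N. Pads are 20 mm wide; open, the fingers measure 115 mm over their backs; the gripper's body (75 mm by 178 mm) begins 61 mm behind the grasp point.
Start: joints at [-1.314, 0.091, 1.231, -0, 1.82, -0.057], TCP at [0.185, -0.571, 0.231] pointing down, gripper open.
Joint ranges: [-2.87, 2.87], [-0.86, 2.18], [0.17, 2.46], [-1.51, 4.65], [0.06, 2.69], [-2.65, 2.65]. Speed limits (rad/s): [2.57, 2.57, 3.01, 3.14, 3.14, 3.14].

## Interface

Orientations are given as a unit quaternion [w, x, y, z].
In Python, from bench import * gives the robot as it stands. Calls block until the motion is done:
- move_to(position, orientation): joint-space move of the TCP to a pose.
- move_l(position, speed=0.15, orientation=None): straight line of the TCP; orientation=None keeps the orientation; speed is the mean speed in m/s.
- movej(angles): joint-space move.
- gripper_open() and close(): open the fingers fully, or close them until they stop; the grip force is fixed at half the most.
- hold(seconds).
- inverse_kinematics(position, orientation): joint angles nearest the present ones, or None.
- state(): the state.
- get_image(name): name is "scene" or "side" or "wrist"; returns a dict with "frame" (420x560x3 uint8, blue, green, red), "depth" (420x560 float32, m along the optical axis (not along the pixel's ray), 0 where there is no reading), "camera_matrix" (3x3 intrinsics, pixels), "view" (4x4, takes a point from world to camera coordinates). Camera axes: x right, y up, looking along -z (the intrinsics and any distortion apply to the point x, -y, -z); pixel columns grow to the right and rows downward; lengths in m; the calibration is good to about 2 mm. A picture is of the moment at which its call begins.
A pose or a line that the arm cannot do raises IKError and nothing moves.
- job_done(): hands the job in; it is judged then, once.
The state is a dict: "time": time; "joint_pos": joint angles; "dq": joint speeds; "joint_torque": joint torques, N m; "ee_pos": TCP position; "ee_rot": TCP orientation; "ft_force": force on the tool from outside, world axes, zero at the start; "moment": the same for the moment, N m; "finger_gap": finger opening in m; "finger_force": force on a finger pad.
Only numpy, scipy, OpenCV 4.12 (cv2) and the standard library are available. Lean on these libraries where they do the work, as an engineer would, in place of code of your own. Each camera call takes 0.05 s, during which the arm holds its last target. There are 200 camera calls.

## Task

Check the temperature of the small drawer incubator: first push its open drawer fully home until it snaps into its detent, so that the well in the drawer lies under the round port in the incubator's top. Then take the thermometer probe out of its stand and lower its rod upright through the middle of the port, never touching the incubator with the probe, until the black depth ring on the rod is level with the top rim of the port. Finish while still holding the probe there, still, upright and centred, hanging free in the well; do not let go and leave the other things on the table alone.

Things in the scene. Friction and masses are not known exactly. Their poses are not given: they have to be found in the camera images.
- port (a point): centre of the mouth of the round guide port: the upright aluminium collar, 32 mm outside, that stands 15 mm above the incubator's top, its rim 100 mm above the table. The bore is 18 mm wide and 25 mm long. The x axis points from the drawer front to the back, the way the drawer is pushed home; z up
- drawer (a joint): opening of the drawer (m): 0 is fully home against its stop, 0.065 the furthest out. It runs with about 1 N of friction; in the last 10 mm a spring plunger resists with about 4 N more, until 4 mm, and then pulls the drawer home and keeps it there
- pull (a point): middle of the steel bar handle on the drawer front, 52 mm above the table, moving with the drawer; the bar is 8 mm thick, 90 mm long, runs across the drawer and stands 20 mm off the front (146 mm wide, its top 70 mm above the table). x axis as that of the port
- well (a point): centre of the mouth of the probe well in the metal block of the drawer, 66 mm above the table; the well is 24 mm wide and 42 mm deep (its floor 24 mm above the table). With the drawer fully home it lies exactly under the port. In front of it the block carries a fixed small culture dish
- probe_handle (a point): middle of the handle of the thermometer probe (half-way up, on its axis): a black upright cylinder 20 mm thick, 60 mm high, with a small 3 mm cap on top; grasp it across its sides. The probe is round, 163 mm long, about 60 g; z axis up the probe. At the start the handle's shoulder rests on the rim of the stand and the rod hangs in its column
- depth_ring (a point): centre of the black rubber ring on the probe's rod (11 mm outside, 3 mm high), 70 mm below the middle of the handle and 60 mm above the tip
- probe_tip (a point): lower end of the probe's 8 mm steel rod, 130 mm below the middle of the handle; the rod shows 100 mm below the handle
- stand: the probe's stand: grey round foot 72 mm wide, white column 26 mm thick, its rim 118 mm above the table, with an upright bore 13 mm wide in which the rod hangs with about 2.5 mm of play; origin at the middle of the underside. Fixed to the table. The tip must rise above the rim before the probe is moved aside
- incubator: the incubator: a white box fixed on the table, 160 mm deep, 150 mm wide, its top 85 mm high; origin at the middle of its underside, x axis towards its back. The port lies 15 mm behind its middle
- probe: the whole probe; origin at the tip of the rod, z axis up the probe
- beaker: bystander: small glass beaker, 46 mm wide, 56 mm high; origin under its middle
- timer: bystander: bench timer, 58x66x20 mm; origin under its middle
- loupe: bystander: black loupe, 39 mm wide, 28 mm high; origin under its middle
- counter: bystander: hand tally counter, 44x54x27 mm; origin under its middle
Things that resemble listed ones, but are neither listed nor needed, are in the scene too. What is meant by the probe is not blue or purple, and is the larger of those in its own colour.

How it is judged:
By the outcome, as a careful person would: the job done as asked, in the order asked, and still so for the second after the job is handed in, while the arm keeps its last pose, push and grip.
It also fails if it takes over 70 s, if anything falls off the work surface, if the arm or the gripper's body presses on something with over 40 N, if the wrist force passes 120 N, or if a joint passes its speed limit or range.

## Working session

There is one attempt and no reset: what is moved stays moved. The work goes in short steps, each a Python script; the robot and the scene stay as the last script left them, time stands still between calls to the robot, and variables do not carry over. Pictures are saved under pics/ and viewed, at most 10 in all, crops included, and the job is handed in when it is done.

```bash
mkdir -p pics; ls; cat > h.py <<'E'
from bench import *
import numpy as np, cv2
def ray(im,u,v):
    V=np.array(im["view"]);K=np.array(im["camera_matrix"])
    d=np.array([(u-K[0,2])/K[0,0],-(v-K[1,2])/K[1,1],-1.0])
    R=V[:3,:3]; return -R.T@V[:3,3], R.T@d   # d scaled so that depth along axis =1
def onplane(im,u,v,z):
    o,d=ray(im,u,v); return o+d*(z-o[2])/d[2]
def atdepth(im,u,v):
    o,d=ray(im,u,v); return o+d*im["depth"][int(round(v)),int(round(u))]
def cloud(im):
    V=np.array(im["view"]);K=np.array(im["camera_matrix"])
    v,u=np.mgrid[:420,:560]; D=im["depth"]
    d=np.stack([(u-K[0,2])/K[0,0],-(v-K[1,2])/K[1,1],-np.ones_like(D)],-1)*D[...,None]
    return (d-V[:3,3])@V[:3,:3]
def proj(im,P):
    V=np.array(im["view"]);K=np.array(im["camera_matrix"])
    c=V[:3,:3]@np.array(P)+V[:3,3]; return K[0,0]*c[0]/-c[2]+K[0,2], K[1,2]-K[1,1]*c[1]/-c[2]
E
python3 - <<'E'
from h import *
import pickle
ims={}
for n in("scene","side","wrist"):
    im=get_image(n);ims[n]=im;cv2.imwrite(f"pics/{n}0.png",im["frame"])
    o,d=ray(im,280,210);print(n,o.round(3),d.round(3),im["camera_matrix"],im.keys(),(im["depth"]>0).mean())
pickle.dump(ims,open("ims0.pkl","wb"))
print(state())
E
```

```text
pics
scene [-0.167 -0.992  1.155] [ 0.44   0.613 -0.656] [[532.18244531   0.         278.25075112]
 [  0.         532.18244531 213.06012554]
 [  0.           0.           1.        ]] dict_keys(['frame', 'depth', 'camera_matrix', 'view']) 0.9961479591836735
side [0.485 0.804 0.553] [ 0.053 -0.894 -0.445] [[390.56203792   0.         277.52689818]
 [  0.         390.56203792 207.96152894]
 [  0.           0.           1.        ]] dict_keys(['frame', 'depth', 'camera_matrix', 'view']) 0.9962117346938776
wrist [ 0.25  -0.55   0.384] [-0.248 -0.061 -0.967] [[300.88018799   0.         284.99641728]
 [  0.         300.88018799 209.04234731]
 [  0.           0.           1.        ]] dict_keys(['frame', 'depth', 'camera_matrix', 'view']) 0.9835501700680273
{'time': 0.15, 'joint_pos': array([-1.31370281e+00,  9.16922830e-02,  1.23160421e+00, -7.87447316e-06,
        1.81977017e+00, -5.67384629e-02]), 'dq': array([ 0.00120002, -0.00176268, -0.00458395,  0.00081133, -0.00088221,
        0.00072771]), 'joint_torque': array([ 2.27281133e-03, -4.47044992e+01, -4.06907308e+01,  6.99116942e-02,
        2.74950836e-02, -1.22710435e-04]), 'ee_pos': array([ 0.18514581, -0.57050719,  0.22976564]), 'ee_rot': array([-7.32930807e-04,  9.87713810e-01,  1.56271836e-01, -7.75055787e-05]), 'ft_force': array([ 0.72875202, -0.30030812, -0.7079058 ]), 'moment': array([0.02612738, 0.00334818, 0.01873006]), 'finger_force': 0.0, 'finger_gap': 0.0875904666235848}
```

View pics/scene0.png

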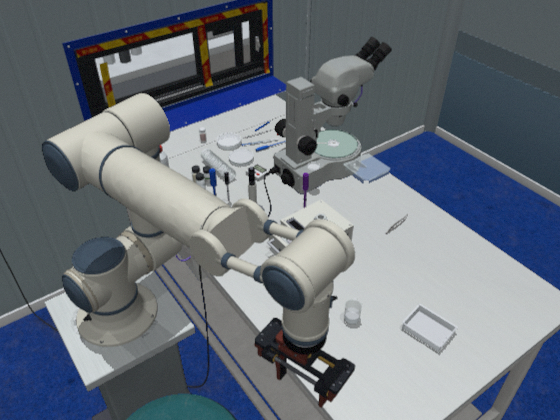

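View pics/side0.png

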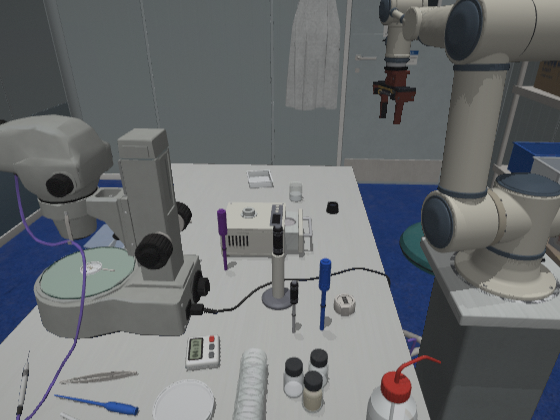

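The side view shows the incubator at (265,228) with its port at (248,212) and the drawer open to the right, towards the robot. Upright handles:
- black in the white stand at (278,240)
- small black at (294,290)
- purple at (223,222)
- blue at (325,275)

The larger black one, in the white column with the grey foot, fits the description. I'll confirm it in an enlarged crop.

```bash
python3 - <<'E'
from h import *
import pickle
ims=pickle.load(open("ims0.pkl","rb"))
c=ims["side"]["frame"][190:340,200:360]
cv2.imwrite("pics/crop1.png",cv2.resize(c,None,fx=4,fy=4,interpolation=cv2.INTER_CUBIC))
im=ims["side"];P=cloud(im)
# points on incubator top, z 83-87
for lo,hi in((.083,.088),(.097,.103)):
    m=(abs(P[...,2]-(lo+hi)/2)<(hi-lo)/2)&(P[...,0]>.3)&(P[...,0]<.8)&(P[...,1]<.1)&(P[...,1]>-.4)
    q=P[m];print(lo,len(q),q.min(0).round(3),q.max(0).round(3),np.median(q,0).round(3))
    v,u=np.where(m);print(u.min(),u.max(),v.min(),v.max())
    if lo<.09: r=cv2.minAreaRect((q[:,:2]*1000).astype(np.float32));print(r)
for u,v in((278,240),(278,228),(278,255),(278,280),(294,290),(248,210),(300,235),(310,225)):
    print(u,v,atdepth(im,u,v).round(3))
g=cv2.cvtColor(im["frame"],cv2.COLOR_BGR2GRAY)
for v in range(222,308,4):
    row=g[v,262:296];print(v,row.tolist())
E
```

```text
0.083 525 [ 0.525 -0.179  0.083] [0.688 0.034 0.088] [ 0.618 -0.074  0.087]
222 285 202 241
((598.8932495117188, -78.6253890991211), (159.3798828125, 209.68873596191406), 6.670656204223633)
0.097 50 [ 0.606 -0.111  0.097] [0.663 0.033 0.103] [ 0.621 -0.092  0.1  ]
223 254 207 236
278 240 [0.528 0.141 0.156]
278 228 [0.529 0.137 0.18 ]
278 255 [0.529 0.141 0.121]
278 280 [0.529 0.143 0.061]
294 290 [0.494 0.236 0.109]
248 210 [ 0.623 -0.109  0.095]
300 235 [ 0.485 -0.034  0.067]
310 225 [ 0.46  -0.099  0.06 ]
222 [183, 184, 184, 184, 184, 184, 184, 184, 106, 90, 32, 28, 29, 29, 28, 30, 29, 33, 102, 106, 181, 184, 169, 157, 156, 156, 156, 157, 156, 156, 160, 157, 129, 105]
226 [183, 183, 183, 184, 183, 183, 184, 176, 162, 162, 160, 100, 46, 88, 102, 101, 102, 104, 86, 64, 147, 183, 139, 154, 168, 168, 169, 169, 170, 176, 174, 173, 177, 176]
230 [115, 115, 115, 114, 115, 115, 114, 116, 115, 115, 112, 29, 20, 22, 23, 23, 26, 27, 21, 19, 34, 96, 99, 164, 173, 174, 175, 177, 177, 176, 173, 172, 177, 177]
234 [116, 116, 116, 115, 115, 116, 115, 115, 115, 116, 115, 38, 48, 50, 29, 32, 31, 34
[... 2364 characters left out ...]
, 106, 99, 91, 69, 67, 67, 65, 98, 104, 47, 23, 25, 25, 30, 34]
294 [125, 88, 96, 101, 101, 102, 100, 101, 101, 102, 94, 103, 108, 112, 114, 114, 115, 111, 108, 105, 97, 89, 64, 98, 101, 102, 101, 102, 41, 23, 19, 21, 22, 22]
298 [94, 93, 96, 102, 103, 102, 103, 102, 102, 102, 102, 102, 101, 105, 102, 107, 107, 105, 100, 95, 96, 96, 96, 96, 95, 96, 95, 103, 40, 19, 21, 21, 18, 19]
302 [110, 66, 88, 99, 99, 101, 104, 106, 105, 105, 102, 104, 104, 103, 105, 104, 104, 104, 101, 97, 96, 96, 96, 99, 100, 99, 97, 95, 49, 31, 33, 37, 35, 33]
306 [171, 171, 171, 140, 73, 63, 75, 79, 88, 98, 105, 109, 112, 113, 114, 118, 116, 114, 112, 110, 107, 101, 97, 89, 83, 75, 62, 57, 85, 136, 120, 86, 87, 124]
```

View pics/crop1.png

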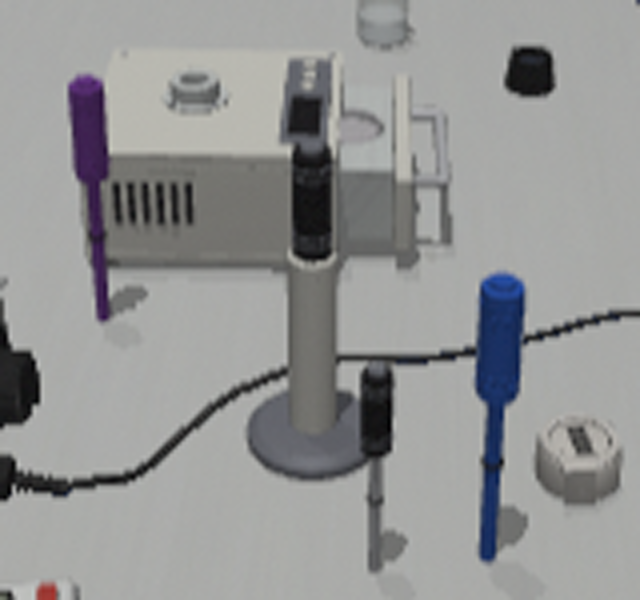

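The crop confirms it. The black probe at side pixels (278,240) stands in the white column on the grey foot, and its handle is larger than that of the free-standing black one at (294,290). Purple and blue are excluded. Depth puts the probe axis near (0.53, 0.131) and the port near (0.62, -0.105). Next I'll look from above with the wrist camera, over the incubator and then the stand.

```bash
python3 - <<'E'
from h import *
import pickle
D=[0,1,0,0]
p=state()["ee_pos"]
move_l([p[0],p[1],0.33],0.25)
ims={}
move_to([0.50,-0.10,0.33],D); hold(.3)
ims["inc"]=get_image("wrist"); ims["s1"]=get_image("scene"); print(state()["time"],state()["ee_pos"],state()["ft_force"])
pickle.dump(ims,open("ims1.pkl","wb"))
im=ims["inc"]; cv2.imwrite("pics/w1.png",im["frame"])
P=cloud(im)
for lo,hi in((.083,.0875),(.0975,.1025),(.048,.058),(.0685,.072)):
    m=(P[...,2]>lo)&(P[...,2]<hi)&(P[...,0]>.38)&(P[...,0]<.75)&(P[...,1]<-.0)&(P[...,1]>-.25)
    q=P[m];print(lo,len(q),q.min(0).round(3),q.max(0).round(3),np.median(q,0).round(4))
    print(cv2.minAreaRect((q[:,:2]*1000).astype(np.float32)))
    print(cv2.minEnclosingCircle((q[:,:2]*1000).astype(np.float32)))
E
```

```text
3.1333 [ 0.49998265 -0.10023224  0.32997451] [-0.89905981 -0.54516468 -0.31187192]
0.083 14416 [ 0.524 -0.177  0.083] [ 0.686 -0.024  0.087] [ 0.6124 -0.1022  0.0856]
((604.802978515625, -100.51770782470703), (160.58645629882812, 150.2384796142578), 1.1812934875488281)
((604.9585571289062, -100.69538879394531), 108.47772979736328)
0.0975 400 [ 0.604 -0.115  0.098] [ 0.635 -0.085  0.102] [ 0.6198 -0.1004  0.1003]
((619.5086669921875, -100.39330291748047), (29.93833351135254, 31.057714462280273), 89.63966369628906)
((619.474853515625, -100.14253997802734), 15.781475067138672)
0.048 447 [ 0.453 -0.173  0.048] [ 0.492 -0.031  0.058] [ 0.4597 -0.1067  0.0559]
((471.9247741699219, -102.47464752197266), (36.430789947509766, 141.2992401123047), 1.2250258922576904)
((489.5584716796875, -102.09757995605469), 70.64971160888672)
0.0685 820 [ 0.477 -0.175  0.069] [ 0.522 -0.03   0.072] [ 0.4849 -0.1022  0.0703]
((500.0918273925781, -102.52947998046875), (43.99555969238281, 144.9100341796875), 1.2030818462371826)
((485.38153076171875, -102.83840942382812), 72.48072814941406)
```

View pics/w1.png

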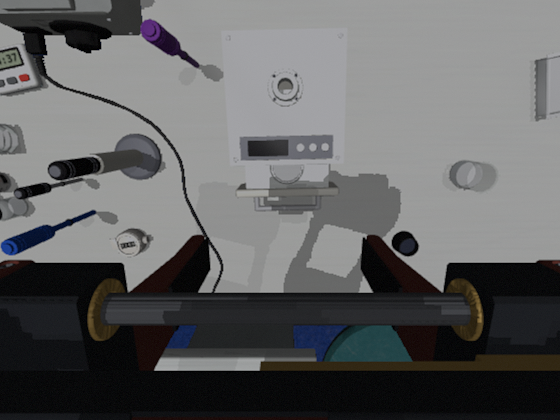

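The wrist view shows the incubator top at (285,95) and the port at (285,87). The dish is visible in the drawer gap at (287,172), with the bar handle at (288,205). The top measures 160.6x150.2 mm with 1.2° yaw, and the port is at (0.6195,-0.1003), 15 mm behind the middle as stated. The bar front is at x≈0.453. I'll push with closed fingers.

```bash
cat >> h.py <<'E'
YAW=np.deg2rad(1.2)
def down(yaw):  # tool down, tool x axis turned by yaw from world x
    return [0,float(np.cos(yaw/2)),float(np.sin(yaw/2)),0]
E
python3 - <<'E'
from h import *
import pickle
q=down(YAW); c,s=np.cos(YAW),np.sin(YAW)
y0=-0.1026
L=lambda x:[x,y0+(x-0.455)*s/c,0.042]
close()
a=L(0.405); move_to([a[0],a[1],0.15],q); move_l(a,0.12); hold(.2)
f0=state()["ft_force"]; print(state()["time"],f0,state()["finger_gap"])
move_l(L(0.435),0.08)
x=0.435
while x<0.515:
    x+=0.002; move_l(L(x),0.05)
    st=state();f=st["ft_force"]-f0; print(round(x,3),st["ee_pos"].round(4)[0],f.round(1))
    if f[0]<-14: break
hold(.3);print(state()["ee_pos"],state()["ft_force"]-f0,state()["time"])
move_l(L(x-0.03),0.1); 
a=L(x-0.03); move_l([a[0],a[1],0.33],0.3);gripper_open()
hold(.2)
im=get_image("wrist");cv2.imwrite("pics/w2.png",im["frame"]);P=cloud(im);print(state()["time"],state()["ee_pos"])
for lo,hi in((.083,.0875),(.0975,.1025),(.048,.058),(.0685,.072)):
    m=(P[...,2]>lo)&(P[...,2]<hi)&(P[...,0]>.38)&(P[...,0]<.75)&(P[...,1]<-.0)&(P[...,1]>-.25)
    r=P[m];print(lo,len(r),r.min(0).round(3),r.max(0).round(3));print(cv2.minAreaRect((r[:,:2]*1000).astype(np.float32)),cv2.minEnclosingCircle((r[:,:2]*1000).astype(np.float32)))
pickle.dump(im,open("im2.pkl","wb"))
E
```

```text
6.55 [-0.21064939  0.18768448  0.49324489] 0.00042677138360358363
0.437 0.4368 [-0.1 -0.7 -0.8]
0.439 0.439 [ 0.3  0.6 -0.5]
0.441 0.4411 [-0.8  0.6 -0.8]
0.443 0.4431 [ 0.7  0.6 -0.3]
0.445 0.4451 [ 0.7 -0.9 -1. ]
0.447 0.4471 [-0.4 -0.3 -0.3]
0.449 0.4491 [ 0.6 -0.7 -0.4]
0.451 0.4512 [ 0.8 -0.3 -0.6]
0.453 0.4532 [ 0.4 -0.3 -0.5]
0.455 0.4551 [ 0.5  0.  -0.9]
0.457 0.4571 [1.  0.4 0.4]
0.459 0.4592 [ 0.4  0.4 -1.4]
0.461 0.4612 [-0.  -0.  -0.1]
0.463 0.4631 [ 0.1  0.3 -0.6]
0.465 0.4652 [ 1.3  0.7 -0.6]
0.467 0.4672 [-0.3 -0.6 -0.1]
0.469 0.469 [-0.3 -0.2 -1.6]
0.471 0.4703 [-5.6  0.5  2.3]
0.473 0.4735 [-0.1  0.2 -0.8]
0.475 0.4755 [-0.3  0.1 -0.6]
0.477 0.4773 [ 0.5 -0.6  0.3]
0.479 0.4785 [-3.7 -0.3  2. ]
0.481 0.4787 [-12.4   0.7   6.8]
0.483 0.4788 [-21.3   1.2  12.1]
[ 0.47885263 -0.1020836   0.04182509] [-20.19825571   0.34174108  11.17853997] 13.375
16.5583 [ 0.45301466 -0.10265844  0.3300233 ]
0.083 13732 [ 0.524 -0.177  0.083] [ 0.67  -0.024  0.087]
((597.14501953125, -100.62641143798828), (143.06268310546875, 150.5615692138672), 1.2408000230789185) ((596.8453369140625, -100.5947265625), 103.24122619628906)
0.0975 433 [ 0.604 -0.116  0.098] [ 0.635 -0.086  0.102]
((619.005859375, -100.44430541992188), (30.30089569091797, 30.74595069885254), 85.1173324584961) ((619.5732421875, -100.23749542236328), 16.093767166137695)
0.048 572 [ 0.488 -0.152  0.048] [ 0.632 -0.032  0.058]
((545.724609375, -80.91242218017578), (150.23594665527344, 108.1534423828125), 19.926549911499023) ((552.948486328125, -100.82707977294922), 78.7690200805664)
0.0685 877 [ 0.512 -0.174  0.069] [ 0.525 -0.029  0.072]
((518.1447143554688, -101.69361877441406), (11.657790184020996, 144.50062561035156), 0.6632212400436401) ((518.1571655273438, -101.6934814453125), 72.25325775146484)
```

The drawer snapped in: force peaked at x=0.471, dropped, and then hit the stop at 0.4787 with 20 N. Its front panel now spans x=0.512–0.525, flush with the incubator front. Next I'll measure the probe from above.

```bash
python3 - <<'E'
from h import *
import pickle
q=down(0)
move_to([0.455,0.131,0.33],q); hold(.3)
im=get_image("wrist");side=get_image("side");pickle.dump((im,side),open("im3.pkl","wb"));P=cloud(im);print(state()["time"],state()["ee_pos"])
cv2.imwrite("pics/w3.png",im["frame"])
near=(abs(P[...,0]-.53)<.05)&(abs(P[...,1]-.131)<.05)
for lo,hi in((.174,.179),(.1795,.184),(.115,.121),(.13,.17),(.002,.02),(.04,.11)):
    m=near&(P[...,2]>lo)&(P[...,2]<hi);r=P[m]
    if len(r)<5: print(lo,len(r));continue
    v,u=np.where(m);print(lo,len(r),r.min(0).round(4),r.max(0).round(4),np.median(r,0).round(4),cv2.minEnclosingCircle((r[:,:2]*1000).astype(np.float32)),(u.mean(),v.mean()))
P2=cloud(side);g=cv2.cvtColor(side["frame"],cv2.COLOR_BGR2GRAY)
# side: axis columns of the handle and column -> x at y=0.131
def onY(u,v,y):
    o,d=ray(side,u,v);return o+d*(y-o[1])/d[1]
for v in (232,240,246,264,272,280):
    row=g[v,266:292].astype(int);dd=P2[v,266:292,1];m=dd>0.1;u=np.where(m)[0]+266
    print(v,u.min(),u.max(),onY((u.min()+u.max())/2,v,.131).round(4))
# other tall things near
m=(P[...,2]>.09)&(P[...,2]<.26)&~near
n,l,s,c=cv2.connectedComponentsWithStats(m.astype(np.uint8))
for i in range(1,n):
    if s[i,4]>40: r=P[l==i];print(s[i],r.min(0).round(3),r.max(0).round(3))
E
```

```text
17.8833 [0.45514375 0.13040319 0.33000875]
0.174 154 [0.5193 0.1225 0.1741] [0.5373 0.1413 0.179 ] [0.5288 0.1324 0.1782] ((528.2769165039062, 132.36114501953125), 9.862824440002441) (np.float64(282.1168831168831), np.float64(125.36363636363636))
0.1795 131 [0.5203 0.1246 0.1795] [0.5363 0.1402 0.1839] [0.5287 0.1324 0.1813] ((528.2705688476562, 132.74130249023438), 8.267684936523438) (np.float64(282.08396946564886), np.float64(125.31297709923665))
0.115 45 [0.5162 0.12   0.1156] [0.5377 0.1448 0.1196] [0.5196 0.1271 0.1176] ((528.0645751953125, 132.0206756591797), 12.831547737121582) (np.float64(285.3777777777778), np.float64(132.04444444444445))
0.13 0
0.002 1635 [0.48   0.0811 0.002 ] [0.5799 0.1799 0.0147] [0.5305 0.1294 0.0111] ((532.7496337890625, 133.03770446777344), 64.7512435913086) (np.float64(284.72782874617735), np.float64(125.34556574923548))
0.04 0
232 273 282 [0.53   0.131  0.1682]
240 273 282 [0.53   0.131  0.1497]
246 273 282 [0.5301 0.131  0.1357]
264 272 283 [0.5303 0.131  0.0921]
272 272 283 [0.5304 0.131  0.072 ]
280 272 283 [0.5305 0.131  0.0515]
[366   0  22  13 200] [0.651 0.021 0.101] [0.662 0.04  0.136]
[465  30  33  32 659] [ 0.604 -0.118  0.09 ] [ 0.635 -0.084  0.103]
[196 150  18  14 186] [0.485 0.222 0.09 ] [0.5   0.237 0.122]
[197 192  28  27 471] [0.428 0.208 0.103] [0.448 0.227 0.165]
[   5  231   69   32 1498] [0.344 0.427 0.09 ] [0.391 0.484 0.149]
```

View pics/w3.png

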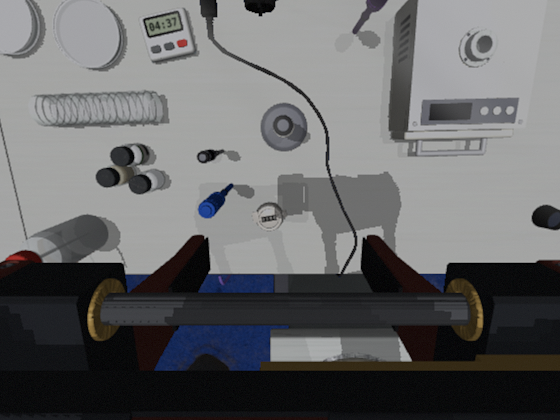

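The wrist view shows the probe in its stand at (283,126). The small black decoy is at (207,156) and the blue one at (210,205), both clear of the fingers. The cap centre measures (0.5285, 0.1325) at z=0.181, which matches the given size. Now I'll grasp and lift.

```bash
python3 - <<'E'
from h import *
import pickle
q=down(0)
X,Y=0.5285,0.1325
move_to([X,Y,0.26],q); move_l([X,Y,0.138],0.1); hold(.2)
f0=state()["ft_force"]; close(); hold(.3)
st=state();print(st["time"],st["ee_pos"],st["finger_gap"],st["finger_force"],st["ft_force"]-f0)
move_l([X,Y,0.16],0.05);print(state()["ft_force"]-f0)
move_l([X,Y,0.29],0.12);hold(.4)
st=state();print(st["time"],st["ee_pos"],st["finger_gap"],st["ft_force"]-f0,st["moment"])
w=get_image("wrist");s=get_image("side");pickle.dump((w,s),open("im4.pkl","wb"))
cv2.imwrite("pics/w4.png",w["frame"]);cv2.imwrite("pics/s4.png",s["frame"])
P=proj(s,[X,Y,0.29]);print(P)
a=w["frame"][60:330,150:420];u,v=int(P[0]),int(P[1]);b=s["frame"][max(v-60,0):v+120,u-70:u+110]
cv2.imwrite("pics/c4.png",np.hstack([cv2.resize(a,(400,400)),cv2.resize(b,(400,400),interpolation=cv2.INTER_CUBIC)]))
E
```

```text
21.2917 [0.52848029 0.13248666 0.1379733 ] 0.019292419590135723 29.999520778656006 [-0.3450102   0.34555908  0.33509423]
[-1.14167051 -0.48711296 -0.84729141]
23.5167 [0.52843546 0.13250317 0.2898074 ] 0.01964072713186896 [ 0.34490122  0.34556164 -0.77114989] [ 0.0102969  -0.0717792  -0.05546164]
(np.float64(277.93937119507467), np.float64(174.89874641238237))
```

View pics/c4.png

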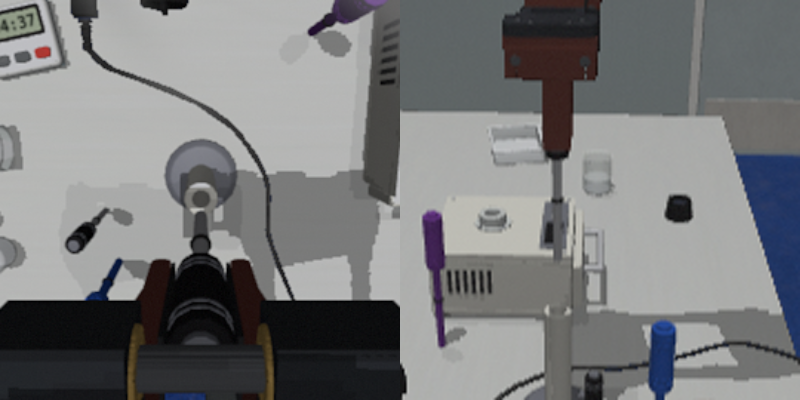

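The left half shows the rod hanging straight below the handle over the stand, with the ring at about (201,243). The right half, from the side, shows the rod upright below the fingers and free of the stand. I'll go above the port and measure rod against port in the same images.

```bash
cat > m.py <<'E'
from h import *
def measure(zt):
    """rod axis points and port circle in wrist and side clouds/rays; zt = TCP z"""
    st=state();e=st["ee_pos"];print("t",round(st["time"],2),e.round(4))
    for n in("side","wrist"):
        im=get_image(n);P=cloud(im);cv2.imwrite(f"pics/m_{n}_{int(st['time']*100)}.png",im["frame"])
        m=(abs(P[...,2]-.1)<.003)&(np.hypot(P[...,0]-.6195,P[...,1]+.1003)<.022)
        r=(P[m][:,:2]*1000).astype(np.float32)
        if len(r)>8: print(n,"port",len(r),cv2.minEnclosingCircle(r),cv2.minAreaRect(r)[:2])
        rod=(np.hypot(P[...,0]-e[0],P[...,1]-e[1])<.016)&(P[...,2]>.107)&(P[...,2]<zt-.02)
        out=[]
        for v in np.unique(np.where(rod)[0]):
            u=np.where(rod[v])[0]
            if len(u)<2 or len(u)>u.max()-u.min()+1: continue
            uc=(u.min()+u.max())/2; o,d=ray(im,uc,v)
            if n=="side": p=o+d*(e[1]-o[1])/d[1]; k=0
            else: p=o+d*(e[0]-o[0])/d[0]; k=1
            out.append((v,uc,len(u),p[0],p[1],p[2],*P[v,int(uc)]))
        out=np.array(out)
        k=0 if n=="side" else 1
        if len(out)<3: print(n,"few");continue
        thin=out[:,2]<=np.median(out[:,2])+1
        f=np.polyfit(out[thin,5],out[thin,3+k],1);print(n,"xy"[k],"axis at z=.12,.2:",np.polyval(f,[.12,.2]).round(4),"tilt deg",np.rad2deg(f[0]).round(2),"zmin,zmax",out[:,5].min().round(4),out[:,5].max().round(4))
        f=np.polyfit(out[thin,8],out[thin,7-k],1);print("   depth surf","yx"[k],np.polyval(f,[.12,.2]).round(4))
        g=cv2.cvtColor(im["frame"],cv2.COLOR_BGR2GRAY)
        print("   ",[(int(o[0]),round(o[5],4),int(o[2]),int(g[int(o[0]),int(o[1])])) for o in out])
E
python3 - <<'E'
from m import *
q=down(0)
X,Y=0.6195,-0.1003
move_l([X,Y,0.29],0.15); move_l([X,Y,0.243],0.1); hold(.5)
measure(0.243)
E
```

```text
t 26.55 [ 0.6195 -0.1003  0.2432]
side port 50 ((620.8057861328125, -99.82474517822266), 16.65838623046875) ((620.6253662109375, -98.71622467041016), (28.657461166381836, 29.658018112182617))
side x axis at z=.12,.2: [0.6211 0.6211] tilt deg 0.04 zmin,zmax 0.1283 0.2209
   depth surf y [-0.2051 -0.0439]
    [(166, np.float64(0.2209), 4, 77), (167, np.float64(0.2183), 4, 91), (168, np.float64(0.2157), 4, 90), (169, np.float64(0.213), 3, 90), (170, np.float64(0.2104), 3, 89), (171, np.float64(0.2078), 3, 90), (172, np.float64(0.2051), 3, 90), (173, np.float64(0.2025), 3, 90), (174, np.float64(0.1998), 3, 90), (175, np.float64(0.1971), 3, 89), (176, np.float64(0.1945), 2, 89), (177, np.float64(0.1918), 3, 89), (178, np.float64(0.1891), 3, 91), (179, np.float64(0.1864), 5, 74), (180, np.float64(0.1837), 3, 47), (181, np.float64(0.181), 3, 72), (182, np.float64(0.1783), 3, 89), (183, np.float64(0.1755), 3, 89), (184, np.float64(0.1728), 3, 90), (185, np.float64(0.1701), 3, 89), (186, np.float64(0.1673), 3, 90), (187, np.float64(0.1646), 3, 89), (188, np.float64(0.1618), 3, 89), (189, np.f
[... 976 characters left out ...]
54), (212, np.float64(0.1461), 10, 52), (213, np.float64(0.1494), 10, 53), (214, np.float64(0.1526), 10, 52), (215, np.float64(0.1557), 10, 53), (216, np.float64(0.1587), 10, 54), (217, np.float64(0.1617), 10, 43), (218, np.float64(0.1646), 10, 21), (219, np.float64(0.1674), 10, 8), (220, np.float64(0.1702), 10, 33), (221, np.float64(0.1729), 12, 51), (222, np.float64(0.1756), 14, 55), (223, np.float64(0.1782), 14, 54), (224, np.float64(0.1807), 14, 53), (225, np.float64(0.1832), 13, 54), (226, np.float64(0.1857), 14, 54), (227, np.float64(0.188), 14, 56), (228, np.float64(0.1904), 14, 55), (229, np.float64(0.1927), 12, 56), (230, np.float64(0.1949), 12, 41), (231, np.float64(0.1971), 2, 0)]
```

Rod and port agree within a pixel in both cameras. The ring is at z≈0.183, as expected. I'll check the x tilt at sub-pixel precision in the side view and look at a crop before descending.

```bash
cat >> m.py <<'E'
def subpix(im,e,zs):
    """side view: rod centre column by edge gradients, as x at the rod's y"""
    g=cv2.cvtColor(im["frame"],cv2.COLOR_BGR2GRAY).astype(float);out=[]
    for z in zs:
        u,v=proj(im,[e[0]+.0013,e[1],z]);v=int(round(v));u0=int(round(u));row=g[v-1:v+2,u0-8:u0+9].mean(0)
        bg=(np.median(row[:4])+np.median(row[-4:]))/2;w=np.abs(row-np.linspace(np.median(row[:4]),np.median(row[-4:]),17));w[w<12]=0
        if w.sum()<30: continue
        uc=u0-8+(w*np.arange(17)).sum()/w.sum();o,d=ray(im,uc,v);p=o+d*(e[1]-o[1])/d[1];out.append((p[2],p[0]))
    return np.array(out)
E
python3 - <<'E'
from m import *
e=state()["ee_pos"];s=get_image("side");w=get_image("wrist")
o=subpix(s,e,np.arange(.13,.215,.005));print(o.round(4).tolist());m=abs(o[:,1]-np.median(o[:,1]))<.003
f=np.polyfit(o[m,0],o[m,1],1);print("tilt x deg",np.rad2deg(f[0]),"x at .1",np.polyval(f,.1),"resid",np.std(o[m,1]-np.polyval(f,o[m,0])))
u,v=map(int,proj(s,[.62,-.1,.14]));a=s["frame"][v-40:v+30,u-35:u+35]
b=w["frame"][60:260,180:380]
cv2.imwrite("pics/c5.png",np.hstack([cv2.resize(a,(400,400),interpolation=cv2.INTER_CUBIC),cv2.resize(b,(400,400),interpolation=cv2.INTER_CUBIC)]))
E
```

```text
[[0.1311, 0.6213], [0.134, 0.6213], [0.1396, 0.6213], [0.1452, 0.6214], [0.1508, 0.6213], [0.1563, 0.6212], [0.1591, 0.6212], [0.1646, 0.6206], [0.1701, 0.6208], [0.1756, 0.621], [0.181, 0.6214], [0.1837, 0.6214], [0.1891, 0.6211], [0.1945, 0.621], [0.1998, 0.6213], [0.2051, 0.6214], [0.2104, 0.6215]]
tilt x deg -0.0043220746029369135 x at .1 0.6212062018313742 resid 0.00022736420133631925
```

View pics/c5.png

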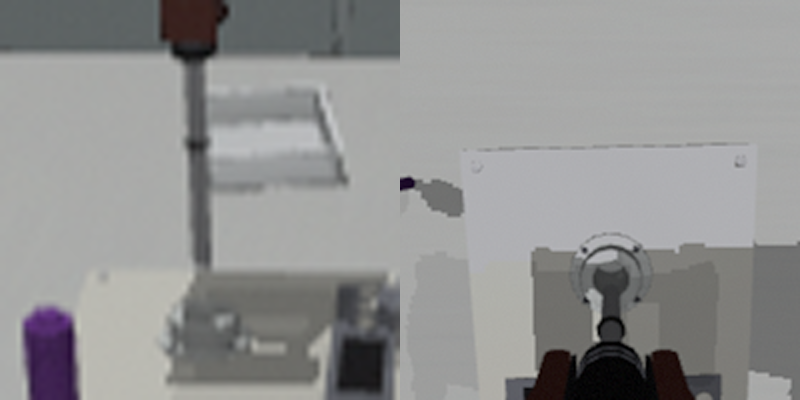

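The left half shows the rod tip at (202,268), straight above the port collar at (205,330), with zero tilt. The right half shows the rod heading into the middle of the port at (610,272). I'll lower slowly to TCP z=0.160, which puts the ring at 0.100, watching the force.

```bash
python3 - <<'E'
from m import *
X,Y=0.6195,-0.1003
f=np.mean([ (hold(.05),state()["ft_force"])[1] for _ in range(4)],0)
for z in (.22,.205,.19,.175,.16):
    move_l([X,Y,z],0.04);d=state()["ft_force"]-f;print(z,d.round(2),state()["finger_gap"])
    if np.linalg.norm(d)>4: print("force!");break
hold(.5);print(state()["ee_pos"],state()["time"],state()["ft_force"]-f)
s=get_image("side");w=get_image("wrist")
u,v=map(int,proj(s,[.62,-.1,.11]));a=s["frame"][v-25:v+25,u-25:u+25]
b=w["frame"][110:230,220:340]
cv2.imwrite("pics/c6.png",np.hstack([cv2.resize(a,(400,400),interpolation=cv2.INTER_CUBIC),cv2.resize(b,(400,400),interpolation=cv2.INTER_CUBIC)]))
e=state()["ee_pos"];o=subpix(s,e,np.arange(.107,.13,.004));print(o.round(4).tolist())
E
```

```text
0.22 [-0.59  0.18  0.16] 0.01975285740815246
0.205 [-0.31 -0.11 -0.27] 0.01924893541944256
0.19 [-0.73 -0.34  0.69] 0.019426481788371315
0.175 [-0.06  1.18 -0.18] 0.01930711475812713
0.16 [-0.26 -0.18  0.1 ] 0.019947135842742745
[ 0.61953531 -0.10031621  0.16006565] 30.275 [-0.62967141 -0.23893719  0.10696835]
[[0.1082, 0.6234], [0.1111, 0.6227], [0.114, 0.6218], [0.1198, 0.6202], [0.1226, 0.621], [0.1283, 0.6213]]
```

View pics/c6.png

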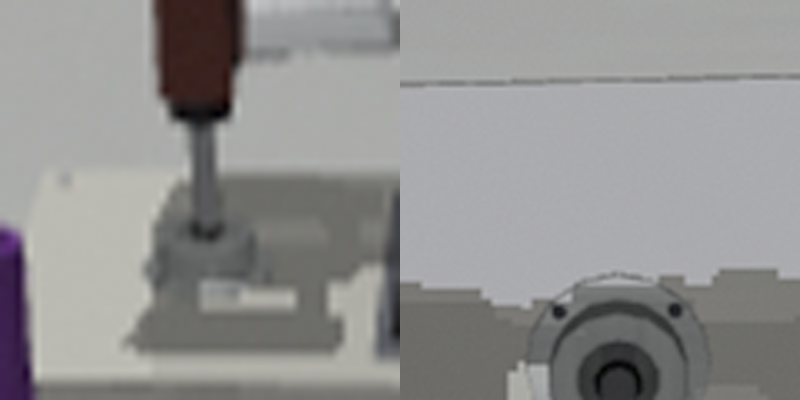

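The left half shows the ring (205,232) at the collar's rim. The right half shows ring and rod in the bore at (617,380), but the crop cuts the bore off, so I'll take one lower crop to check centring and ring height.

```bash
python3 - <<'E'
from m import *
w=get_image("wrist")
print([np.round(proj(w,[.6195+dx,-.1003+dy,.1]),1).tolist() for dx,dy in((0,0),(.009,0),(-.009,0),(0,.009),(0,-.009),(.0055,0),(-.0055,0))])
b=w["frame"][195:255,255:315]
cv2.imwrite("pics/c7.png",cv2.resize(b,(600,600),interpolation=cv2.INTER_CUBIC))
g=cv2.cvtColor(w["frame"],cv2.COLOR_BGR2GRAY)
for v in range(210,236,2): print(v,g[v,268:304].tolist())
E
```

```text
[[284.5, 224.9], [284.4, 213.3], [284.5, 236.3], [272.4, 225.0], [296.5, 224.9], [284.5, 217.9], [284.5, 231.9]]
210 [61, 62, 80, 97, 107, 110, 111, 107, 102, 102, 102, 103, 104, 104, 104, 105, 106, 104, 102, 104, 105, 105, 103, 102, 100, 102, 105, 107, 107, 107, 107, 99, 83, 62, 57, 81]
212 [78, 100, 104, 104, 104, 101, 102, 102, 103, 102, 101, 99, 98, 94, 88, 84, 74, 70, 78, 80, 84, 90, 94, 97, 99, 101, 104, 106, 105, 105, 106, 106, 107, 100, 76, 51]
214 [98, 105, 104, 103, 103, 102, 102, 101, 100, 96, 81, 62, 51, 48, 50, 51, 53, 52, 52, 52, 52, 49, 52, 61, 76, 94, 103, 105, 105, 105, 104, 106, 106, 105, 98, 75]
216 [104, 105, 104, 104, 103, 101, 99, 89, 71, 59, 57, 58, 54, 49, 49, 51, 54, 51, 53, 53, 51, 51, 55, 58, 58, 54, 68, 93, 105, 104, 105, 106, 104, 105, 102, 97]
218 [103, 104, 106, 105, 102, 100, 81, 58, 57, 57, 60, 61, 55, 47, 42, 29, 18, 17, 19, 24, 34, 42, 53, 62, 58, 58, 56, 62, 87, 104, 104, 105, 105, 104, 103, 102]
220 [104, 104, 106, 106, 102, 83, 55, 54, 59, 61, 60, 50, 26, 5, 15, 24, 24, 35, 34, 25, 10, 6, 14, 47, 60, 58, 58, 54, 58, 82, 100, 104, 105, 105, 102, 1
[... 399 characters left out ...]
54, 53, 52, 53, 40, 16, 31, 50, 55, 53, 50, 72, 97, 104, 105, 104, 102, 102]
228 [105, 103, 106, 105, 103, 89, 63, 53, 56, 57, 52, 36, 39, 51, 51, 53, 53, 51, 53, 53, 51, 50, 39, 34, 50, 57, 56, 55, 69, 94, 104, 105, 105, 105, 102, 100]
230 [102, 103, 103, 105, 105, 103, 90, 66, 55, 58, 60, 53, 41, 37, 38, 41, 41, 40, 40, 40, 41, 38, 43, 54, 62, 58, 56, 70, 95, 104, 104, 105, 105, 104, 103, 99]
232 [101, 102, 104, 105, 104, 105, 104, 89, 64, 43, 8, 0, 0, 0, 5, 9, 11, 8, 13, 7, 5, 3, 1, 7, 23, 39, 69, 97, 109, 106, 106, 104, 105, 104, 102, 95]
234 [89, 99, 103, 104, 106, 94, 61, 22, 0, 14, 26, 38, 36, 34, 35, 39, 38, 41, 38, 38, 34, 31, 31, 32, 20, 9, 4, 4, 43, 89, 108, 106, 106, 104, 83, 60]
```

View pics/c7.png

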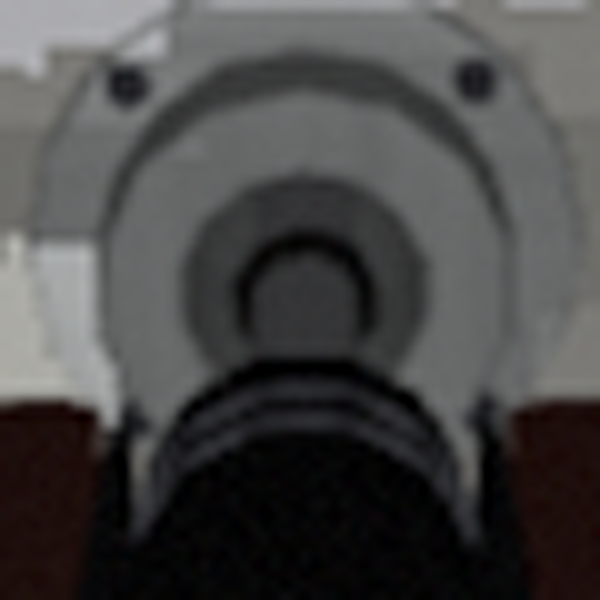

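The final crop shows the bore spanning columns 273–297 and the ring 277.7–292.3, so both are centred at 285.0. In x, rim and ring edges agree within about 0.4 mm. There is no contact force, and the ring is level with the rim.

```bash
python3 -c "
from bench import *
hold(0.5);s=state();print(s['time'],s['ee_pos'],s['finger_gap']);print(job_done())"
```

```text
30.925 [ 0.61949891 -0.10027789  0.16001268] 0.01899999124615044
the job is handed in; nothing more can be done
None
```

The job is handed in at 30.9 s: the drawer is snapped home, and the arm holds the probe still and upright, centred in the port to within about 0.4 mm, with its depth ring level with the rim.

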